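# Put the loupe away in the push-to-open bench drawer

## Robot

A 7-joint arm with a two-finger parallel gripper is mounted at the origin on the work surface. World frame = base frame: x ahead of the robot, y to its left, z up, the work surface at z = 0. Lengths are in mm, angles in rad, forces in N, time in s.
With the tool pointing down it reaches from about 425 to 950 mm from the base axis. Payload 4.7 kg.
Tool frame: the origin (TCP) lies where the fingers leave the gripper's body, on its centre line; the fingertips stand 70 mm ahead of it and the grasp point (between the pads) lies 51 mm ahead of it; y points along the fingers, x is the direction in which the jaws open and shut, and the axes are right-handed (so a half turn about y gives the same grasp; the last joint's range is limited). The gripper opens to 87 mm and grips with 3 to 60 N. Pads are 19 mm wide; open, the fingers measure 117 mm over their backs; the gripper's body (75 mm by 190 mm) begins 51 mm behind the grasp point.
Start: joints at [-1.343, 0.469, -0.049, 1.532, 0.024, 1.141, -0.082], TCP at [171.4, 652.889, 292.273] pointing down, gripper open.
Joint ranges: [-2.59, 2.59], [-0.33, 1.99], [-1.39, 1.29], [0.1, 2.45], [-1.04, 4.18], [0.21, 1.99], [-2.66, 2.66]. Speed limits (rad/s): [2.57, 2.57, 3.14, 3.14, 3.14, 3.14, 3.14].

## Interface

Orientations are given as a unit quaternion [w, x, y, z].
In Python, from rig import arm gives the robot as it stands.
- The arm moves only by the tool move_arm, never from a script. Its argument "motion" is text: rows parted by semicolons, each of 4 numbers parted by spaces: the shift along the world's x, y, z in units of 25 mm (1.0 is 25 mm), then the turn about the world's z in units of 6 degrees (1.0 is 6 degrees). In form: dx dy dz twist; .... A call has 1 to 20 rows; each row is the pose to reach, as a shift and turn from the pose commanded when the call began; what a row does not reach only later rows make up. A row lasts 1/10 s, in which the tool goes at most 50 mm and 8.59 degrees, less where a joint would pass 70% of its speed; a pose out of reach is approached as far as the arm can. A call with a gripper value outside its range is refused whole. "gripper" is the closure, from -1 (fully open) to 1 (shut), set as the call begins (left out, the last holds). The fingers move at their own pace and stop on an object; the grip force is fixed at half the most. Time passes only in rows, so rows that repeat a pose let the fingers close. It gives the time, the measured TCP pose, the force and the opening at its end, in the units of the state.
- arm.get_obs(): the state, without advancing time (a new reading comes with each control period).
- arm.grab_frame(name): name is "scene" or "top"; returns a dict with "pixels" (480x640x3 uint8, red, green, blue), "fov_y" (degrees; the focal length in pixels is half the picture's height over the tangent of half this angle, whatever the lens; pixels are square), "cx", "cy" (the principal point, pixels), "world_to_cam" (4x4, takes a point from world to camera coordinates). Camera axes: x right, y down, z forward; pixel columns grow to the right and rows downward; lengths in mm; the calibration is good to about 2 mm. A picture is of the moment at which its call begins. There is no depth.
- arm.hand_in(): hands the job in, once; it reports no verdict.
The state is a dict: "clock": time; "joint_positions": joint angles; "dq": joint speeds; "joint_efforts": joint torques, N m; "position": TCP position; "orientation": TCP orientation; "wrist_force": force on the tool from outside, world axes, zero at the start; "wrist_torque": the same for the moment, N m; "opening": finger opening in mm.
Only numpy, scipy, OpenCV 4.12 (cv2) and the standard library are available. Lean on these libraries where they do the work, as an engineer would, in place of code of your own. Each camera call takes 0.05 s, during which the arm holds its last target.

## Task

Put the loupe away: press the front of the little bench drawer inward until its touch latch lets go and it springs open, set the loupe down inside without dropping it, and then push the drawer home until the latch catches and it stays shut when you let go. Press the drawer gently, feeling for the end of its travel and never with more than 15 N, and leave the other things on the bench where they are.

Things in the scene. Friction and masses are not known exactly. Their poses are not given: they have to be found in the camera images.
- cabinet: Dark wooden drawer cabinet, cork pad on its roof, fixed to the bench, 200 wide (y) x 200 deep (x) x 78 high. Origin at bench level under the middle of its front edge; x points into the cabinet. Its hidden push-push latch is always worked some 1.5 mm before a stiff end stop (12 N per mm): press slowly till the force climbs from 3-4 to 7-9 N, then back off. Over 15 N on the drawer harms it.
- drawer_face (a point): Centre of the flat outer face of the green drawer front (brass disc on it, no handle), 174 wide, 9 to 67 above the bench; front board 22 thick, its face 28 proud of the cabinet when latched. x points into the cabinet (the way to press; the drawer slides along x only), y along the front, z up. From shut, the latch lets go 6.5 to 20.5 mm past the latched place, differing each time, not visible.
- drawer_in (a point): Centre of the drawer's inner floor, 17 above the bench, moves with the drawer; axes as drawer_face, from which it lies 72 along +x. The inside is 100 (x) by 156 (y); side and back walls 6 thick rise 28 above this floor, the front board 50 above it. With the drawer fully out, nearly all of the floor is uncovered: the cabinet roof begins 46 beyond this point.
- drawer (a joint): Drawer position in m: 0 latched shut (start, to 1 mm), 0.09 fully open, negative when pressed past the latched place. A spring drives it out with 2.5 N shut, 1.1 N open, damper 12 N per m/s. Once let go it follows the withdrawing finger out; it must open 80 mm to arm the latch. To relatch, push it 5 to 19 mm past the latched place (depth hidden as before); it then returns to 0 and stays.
- loupe_center (a point): Centre of a folded pocket loupe lying flat on the bench: steel and black case with rounded ends, 46 long (its x) x 26 wide (its y) x 20 high, 60 g, a small lens on top; this point is 10 above its underside.
- jar: Bystander: small amber glass jar with metal lid, 48 diameter, 58 high, loose; origin under its centre.
- clamp: Bystander: wooden ring clamp with brass collar lying on the bench, 100 long (its x) x 22 x 18, loose; origin under its centre.
- block: Bystander: square steel bench block on a rubber foot, 60 x 60 x 20, loose; origin under its centre.
There are look-alikes about, which are no part of the job. Several things look just like the part that bears loupe_center: the one meant starts farthest to the robot's right.

How it is judged (in metres and radians):
On the way, in this order (a step that is already met when the one before it is completed fails the run):
1. the drawer has been let go by its latch and stands fully open (at least 80 mm) (value of joint drawer above 0.08 m), for 0.2 s.
2. the loupe lies inside the open drawer, let go by the fingers (value of joint drawer above 0.05 m and x of loupe_center in the frame of drawer_in between -0.05 and 0.05 m and y of loupe_center in the frame of drawer_in between -0.078 and 0.078 m and z of loupe_center in the frame of drawer_in below 0.026 m and contact force between the fingers and loupe below 0.05 N), for 0.2 s.
At the end, for the whole second after the job is handed in: The drawer is held shut by its latch (within 3 mm of the latched place, with nothing pressing it) and the loupe lies at rest inside it, on the drawer's floor (value of joint drawer between -0.003 and 0.003 m and x of loupe_center in the frame of drawer_in between -0.05 and 0.05 m and y of loupe_center in the frame of drawer_in between -0.078 and 0.078 m and z of loupe_center in the frame of drawer_in below 0.026 m and linear speed of loupe below 0.02 m/s); the robot touches nothing.
It fails at once if the robot presses the drawer with more than 15 N (contact force between any of the fingers, the arm and drawer above 15 N).
It fails at once if the loupe is dropped or thrown (moves faster than 0.8 m/s out of the fingers, a fall of over 30 mm) (linear speed of loupe above 0.8 m/s and contact force between the fingers and loupe below 0.05 N).
It fails at once if the jar, clamp or block is shifted by more than 15 mm (distance of any of jar, clamp, block from where it was at the start of the episode above 0.015 m).
It also fails if it takes over 67 s, if anything falls off the work surface, if the arm or the gripper's body presses on something with over 40 N, if the wrist force passes 120 N, or if a joint passes its speed limit or range.

## Working session

There is one attempt and no reset: what is moved stays moved. The work goes in short steps, Python scripts to look and compute and a tool call to move; the robot and the scene stay as the last step left them, time stands still between calls to the robot, and variables do not carry over. Pictures are saved under pics/ and viewed, and the job is handed in when it is done.

Besides the shell and the picture viewer there is one more tool, called after "Call:" by a JSON object that holds its "op" and its "data". move_arm: Moves the arm, as the interface text tells. Its arguments: {"type":"object","properties":{"motion":{"type":"string"},"gripper":{"type":"number"}},"required":["motion"]}

```bash
mkdir -p pics; ls; python3 - <<'E'
from rig import arm
import cv2,json
o=arm.get_obs(); print(o)
for n in("scene","top"):
    f=arm.grab_frame(n); cv2.imwrite(f"pics/{n}0.png",f["pixels"][:,:,::-1]); print(n,f["fov_y"],f["cx"],f["cy"],f["world_to_cam"])
E
```

```text
pics
{'clock': 0.0, 'joint_positions': array([-1.34287098,  0.46944288, -0.04860062,  1.53366013,  0.02410644,
        1.14095226, -0.08229437]), 'dq': array([ 0.00158269,  0.00142792,  0.00020025,  0.0011334 , -0.00090823,
       -0.00068405,  0.00138876]), 'joint_efforts': array([-6.22897860e-04, -5.07980454e+01, -8.07916070e-02, -2.36150461e+01,
       -6.13734405e-02,  3.80644819e-02,  1.93756737e-04]), 'position': array([171.32799061, 652.4401512 , 291.21263629]), 'orientation': array([-0.5594791 ,  0.56032775,  0.43135527, -0.4323755 ]), 'wrist_force': array([-0.25769511,  0.17450907,  0.22892232]), 'wrist_torque': array([ 0.05812468,  0.05948624, -0.01403956]), 'opening': 86.95682501008835}
scene 42.27106303514042 314.07092809560174 237.98333217467808 [[ 3.05836594e-01  9.51916636e-01  1.78520770e-02 -1.82631352e+02]
 [ 6.49637978e-01 -1.94938175e-01 -7.34826242e-01 -3.24957325e+02]
 [-6.96013272e-01  2.36334142e-01 -6.78020426e-01  1.56390064e+03]
 [ 0.00000000e+00  0.00000000e+00  0.00000000e+00  1.00000000e+00]]
top 49.185039945553136 323.9305543395889 246.0052242789658 [[-2.23159396e-02 -9.99747846e-01  2.49876803e-03  3.38356835e+00]
 [-9.92454798e-01  2.18515995e-02 -1.20648173e-01  5.57289830e+02]
 [ 1.20563149e-01 -5.17229166e-03 -9.92692185e-01  8.86280827e+02]
 [ 0.00000000e+00  0.00000000e+00  0.00000000e+00  1.00000000e+00]]
```

View pics/scene0.png

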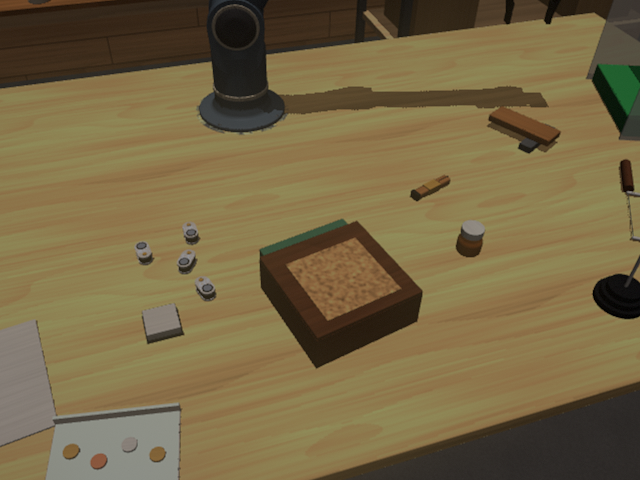

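View pics/top0.png

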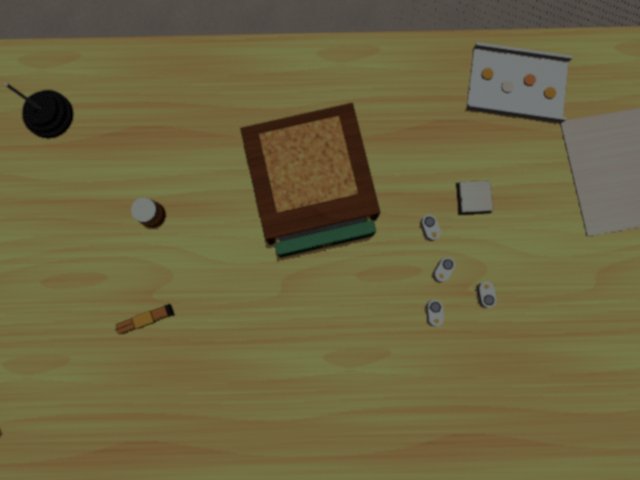

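The scene shows the cabinet with its green drawer front at top-view px (325,238). It faces the robot. The jar is at (147,211), the clamp at (145,319) and the block at (475,197). The four loupe candidates in the top view are (430,228), (444,270), (435,313) and (487,295). Farthest right (image right is −y) is (487,295); I'll measure and crop it.

```bash
cat > h.py <<'E'
import numpy as np,cv2
from rig import arm
def K(f):
    F=240/np.tan(np.radians(f["fov_y"]/2)); return F,f["cx"],f["cy"]
def ray(f,u,v,z):
    F,cx,cy=K(f);M=np.array(f["world_to_cam"]);R=M[:3,:3];t=M[:3,3]
    c=-R.T@t;d=R.T@np.array([(u-cx)/F,(v-cy)/F,1]);return c+d*(z-c[2])/d[2]
def proj(f,p):
    F,cx,cy=K(f);M=np.array(f["world_to_cam"]);q=M[:3,:3]@np.array(p,float)+M[:3,3];return cx+F*q[0]/q[2],cy+F*q[1]/q[2]
E
python3 - <<'E'
from h import *
f=arm.grab_frame("top");s=arm.grab_frame("scene")
for u,v in[(430,228),(444,270),(435,313),(487,295)]: print(ray(f,u,v,20).round(),np.round(proj(s,ray(f,u,v,20))))
for u,v in [(145,250),(186,261),(190,233),(205,288)]: print('s',ray(s,u,v,20).round())
p=f["pixels"]
hsv=cv2.cvtColor(p,cv2.COLOR_RGB2HSV)
cv2.imwrite("pics/c1.png",cv2.resize(np.ascontiguousarray(p[210:330,400:520,::-1]),None,fx=5,fy=5,interpolation=cv2.INTER_CUBIC))
cv2.imwrite("pics/c2.png",cv2.resize(np.ascontiguousarray(p[95:265,230:390,::-1]),None,fx=3.5,fy=3.5,interpolation=cv2.INTER_CUBIC))
ps=s["pixels"]
cv2.imwrite("pics/c3.png",cv2.resize(np.ascontiguousarray(ps[210:370,240:430,::-1]),None,fx=3.5,fy=3.5,interpolation=cv2.INTER_CUBIC))
E
```

```text
[ 587. -200.   20.] [205. 284.]
[ 511. -221.   20.] [186. 257.]
[ 436. -201.   20.] [190. 229.]
[ 466. -294.   20.] [142. 249.]
s [ 470. -290.   20.]
s [ 521. -222.   20.]
s [ 447. -202.   20.]
s [ 597. -201.   20.]
```

View pics/c1.png

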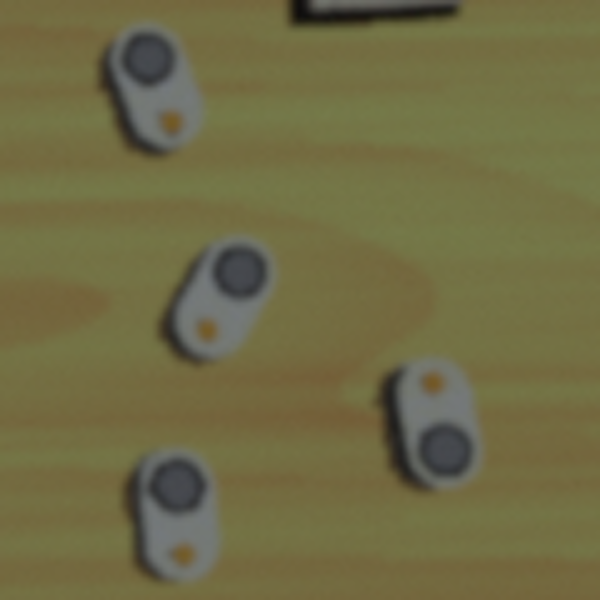

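View pics/c2.png

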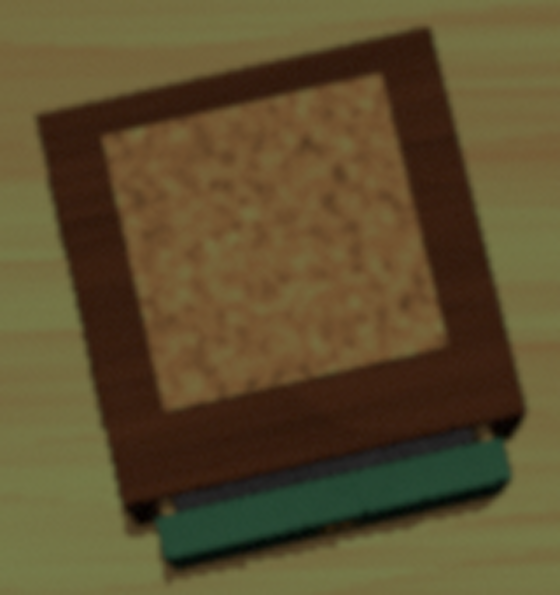

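View pics/c3.png

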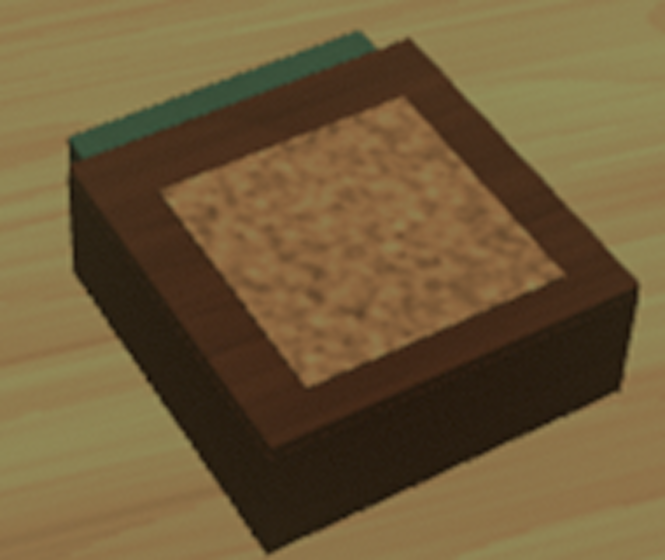

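```bash
python3 - <<'E'
from h import *
f=arm.grab_frame("top");p=f["pixels"];hsv=cv2.cvtColor(p,cv2.COLOR_RGB2HSV)
# cabinet roof corners
c=[(230+a/3.5,95+b/3.5) for a,b in[(38,115),(430,28),(524,412),(130,500)]]
P=[ray(f,u,v,78) for u,v in c]
print(np.round(P)); print([round(np.linalg.norm(P[i]-P[(i+1)%4])) for i in range(4)])
d=(P[1]-P[2]+P[0]-P[3]);th=np.arctan2(d[1],d[0]);w=P[3]-P[2]+P[0]-P[1];print('yaw x',np.degrees(th),'from y',np.degrees(np.arctan2(w[1],w[0]))-90)
print('centre',np.mean(P,0))
# green
m=((hsv[...,0]>60)&(hsv[...,0]<90)&(hsv[...,1]>100)).astype(np.uint8);m[:200]=0;m[270:]=0;m[:,:260]=0;m[:,390:]=0
cs,_=cv2.findContours(m,0,1);k=max(cs,key=cv2.contourArea);r=cv2.minAreaRect(k);b=cv2.boxPoints(r)
Q=[ray(f,u,v,67) for u,v in b];print('green',np.round(b,1),np.round(Q))
print([round(np.linalg.norm(Q[i]-Q[(i+1)%4])) for i in range(4)],np.mean(Q,0))
# loupe: whitish/low sat + enclosed
h=hsv[270:320,465:510];print(hsv[294,487],hsv[294,470],hsv[284,486],hsv[299,489])
m=(hsv[...,1]<75).astype(np.uint8);m[:272]=0;m[318:]=0;m[:,:468]=0;m[:,508:]=0
m=cv2.morphologyEx(m,cv2.MORPH_CLOSE,np.ones((5,5)))
cs,_=cv2.findContours(m,0,1)
k=max(cs,key=cv2.contourArea);r=cv2.minAreaRect(k);b=cv2.boxPoints(r);print(r)
Q=[ray(f,u,v,20) for u,v in b];print(np.round(Q),np.mean(Q,0),[round(np.linalg.norm(Q[i]-Q[(i+1)%4])) for i in range(4)])
for i in(0,1):
  e=Q[i]-Q[i+1];print(np.degrees(np.arctan2(e[1],e[0])))
o=arm.get_obs()
from scipy.spatial.transform import Rotation as R
print(R.from_quat(o["orientation"],scalar_first=True).as_matrix().round(3))
E
```

```text
[[ 759.  129.   78.]
 [ 799.  -64.   78.]
 [ 606. -104.   78.]
 [ 568.   86.   78.]]
[198, 197, 194, 196]
yaw x 12.164549001861113 from y 11.630687929583686
centre [683.119611    11.75151704  78.        ]
green [[274.8 242.3]
 [372.  219.7]
 [375.3 233.8]
 [278.  256.4]] [[561.  74.  67.]
 [596. -92.  67.]
 [572. -96.  67.]
 [537.  69.  67.]]
[169, 25, 169, 25] [566.75926766 -11.16810786  67.        ]
[60  8 98] [ 20 129 115] [ 20  73 115] [110  29  79]
((486.423095703125, 294.1153869628906), (27.064027786254883, 17.65045166015625), 78.69007110595703)
[[ 488. -275.   20.]
 [ 493. -306.   20.]
 [ 447. -312.   20.]
 [ 441. -281.   20.]] [ 467.2632938  -293.46860349   20.        ] [31, 47, 31, 47]
99.94222722823731
7.891425809170286
[[ 0.254 -0.    -0.967]
 [ 0.967 -0.001  0.254]
 [-0.001 -1.    -0.   ]]
```

Loupe (487,295) maps to (467,−293), measured 47×31 at z=20 against a true 46×26. The extra width is the side that shows in the mask. The scene view agrees to within 5 mm, and it is the lowest y of the four. Cabinet yaw is about 11.9° and the drawer face centre about (557,−14).

Next I move with closed fingers to a point before the face.

Call:
{"op": "move_arm", "data": {"motion": "1 -2 0 0.5;2 -4 0 1;3 -6 0 1.5;4 -8 -0.5 2;5 -10 -1 2.5;6 -12 -1.5 3;7 -14 -2 3.5;8 -16 -2.5 4;9 -18 -3 4.43;10 -20 -3.5 4.43;11 -22 -4 4.43;12 -24 -4.5 4.43;13 -25.5 -4.5 4.43;13.5 -26.5 -4.5 4.43;13.86 -27 -4.5 4.43;13.86 -27 -4.5 4.43;13.86 -27 -4.5 4.43;13.86 -27 -4.5 4.43;13.86 -27 -4.5 4.43", "gripper": 1}}

```text
clock: 2.15
position: [517.3, -20.5, 179.7]
orientation: [-0.445, 0.445, 0.55, -0.549]
wrist_force: [0.6, 0.7, -0.7]
opening: 0.4
```

Call:
{"op": "move_arm", "data": {"motion": "0 0 -1 0;0 0 -2 0;0 0 -2.8 0;0 0 -3.2 0;0 0 -3.2 0;0 0 -3.2 0;0 0 -3.2 0"}}

```text
clock: 2.85
position: [518.6, -21.8, 100.8]
orientation: [-0.445, 0.446, 0.55, -0.549]
wrist_force: [1.2, -0.2, -0.2]
opening: 0.4
```

```bash
python3 - <<'E'
from h import *
from scipy.spatial.transform import Rotation as R
o=arm.get_obs();print(o["clock"],o["position"],o["wrist_force"],R.from_quat(o["orientation"],scalar_first=True).as_matrix().round(3))
f=arm.grab_frame("top");s=arm.grab_frame("scene")
cv2.imwrite("pics/t2.png",np.hstack([cv2.resize(np.ascontiguousarray(f["pixels"][150:350,220:420,::-1]),None,fx=2,fy=2),cv2.resize(np.ascontiguousarray(s["pixels"][120:320,200:400,::-1]),None,fx=2,fy=2)]))
E
```

```text
2.85 [518.58239987 -21.82770099 100.83316448] [ 1.19141252 -0.22744025 -0.19218641] [[-0.206  0.002 -0.979]
 [ 0.979  0.    -0.206]
 [-0.    -1.    -0.002]]
```

View pics/t2.png

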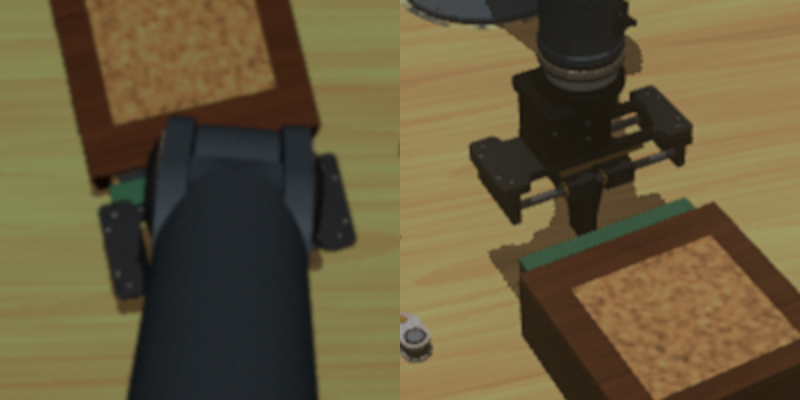

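The closed fingers stand squarely in front of the green face, near its middle. Advancing toward contact.

Call:
{"op": "move_arm", "data": {"motion": "0.2 0.042 0 0;0.4 0.084 0 0;0.6 0.126 0 0;0.75 0.158 0 0;0.86 0.181 0 0;0.86 0.181 0 0;0.86 0.181 0 0"}}

```text
clock: 3.65
position: [539.2, -17.6, 99.7]
orientation: [0.446, -0.446, -0.549, 0.549]
wrist_force: [0.8, 0.6, -0.5]
opening: 0.9
```

Call:
{"op": "move_arm", "data": {"motion": "0.04 0.008 0 0;0.08 0.017 0 0;0.12 0.025 0 0;0.16 0.033 0 0;0.16 0.033 0 0"}}

```text
clock: 4.15
position: [543.6, -16.7, 99.8]
orientation: [-0.446, 0.446, 0.549, -0.549]
wrist_force: [0.2, -0.1, -0.3]
opening: 0.3
```

Call:
{"op": "move_arm", "data": {"motion": "0.04 0.008 0 0;0.08 0.017 0 0;0.12 0.025 0 0;0.12 0.025 0 0"}}

```text
clock: 4.55
position: [546.6, -16.1, 99.8]
orientation: [-0.446, 0.446, 0.549, -0.549]
wrist_force: [-1.5, -0.1, -0.7]
opening: 0.9
```

Call:
{"op": "move_arm", "data": {"motion": "0.04 0.008 0 0;0.08 0.017 0 0;0.08 0.017 0 0"}}

```text
clock: 4.85
position: [547.8, -15.9, 99.7]
orientation: [0.446, -0.445, -0.549, 0.549]
wrist_force: [-3.3, -0.7, 2.2]
opening: 0.6
```

Call:
{"op": "move_arm", "data": {"motion": "0.04 0.008 0 0;0.08 0.017 0 0;0.08 0.017 0 0"}}

```text
clock: 5.15
position: [550.2, -15.3, 99.6]
orientation: [0.446, -0.445, -0.549, 0.549]
wrist_force: [-3.0, -1.0, 0.3]
opening: 0.1
```

Call:
{"op": "move_arm", "data": {"motion": "0.03 0.006 0 0;0.03 0.006 0 0"}}

```text
clock: 5.35
position: [551.1, -15.1, 99.6]
orientation: [0.446, -0.446, -0.549, 0.549]
wrist_force: [-2.6, -0.9, 0.0]
opening: 0.3
```

Call:
{"op": "move_arm", "data": {"motion": "0.03 0.006 0 0;0.03 0.006 0 0"}}

```text
clock: 5.55
position: [551.9, -15.0, 99.6]
orientation: [0.446, -0.446, -0.549, 0.549]
wrist_force: [-2.0, -1.7, -0.3]
opening: 0.5
```

Call:
{"op": "move_arm", "data": {"motion": "0.024 0.005 0 0;0.024 0.005 0 0;0.024 0.005 0 0"}}

```text
clock: 5.85
position: [552.5, -14.9, 99.7]
orientation: [0.446, -0.446, -0.549, 0.549]
wrist_force: [-1.7, -0.3, -0.4]
opening: 0.6
```

Call:
{"op": "move_arm", "data": {"motion": "0.024 0.005 0 0;0.024 0.005 0 0;0.024 0.005 0 0"}}

```text
clock: 6.15
position: [553.0, -14.7, 99.7]
orientation: [0.446, -0.446, -0.549, 0.549]
wrist_force: [-2.6, -1.2, -1.4]
opening: 0.5
```

Call:
{"op": "move_arm", "data": {"motion": "0.024 0.005 0 0;0.024 0.005 0 0;0.024 0.005 0 0"}}

```text
clock: 6.45
position: [553.6, -14.6, 99.7]
orientation: [0.446, -0.446, -0.549, 0.549]
wrist_force: [-2.6, -1.5, -0.4]
opening: 0.5
```

Call:
{"op": "move_arm", "data": {"motion": "0.024 0.005 0 0;0.024 0.005 0 0;0.024 0.005 0 0"}}

```text
clock: 6.75
position: [554.3, -14.5, 99.7]
orientation: [0.446, -0.446, -0.549, 0.549]
wrist_force: [-2.0, -0.3, -1.9]
opening: 0.6
```

Call:
{"op": "move_arm", "data": {"motion": "0.024 0.005 0 0;0.024 0.005 0 0;0.024 0.005 0 0"}}

```text
clock: 7.05
position: [554.9, -14.3, 99.7]
orientation: [-0.446, 0.446, 0.549, -0.549]
wrist_force: [-2.3, -0.9, -3.0]
opening: 0.5
```

Call:
{"op": "move_arm", "data": {"motion": "0.024 0.005 0 0;0.024 0.005 0 0;0.024 0.005 0 0"}}

```text
clock: 7.35
position: [555.6, -14.2, 99.8]
orientation: [-0.446, 0.446, 0.549, -0.549]
wrist_force: [-1.9, 0.1, -2.0]
opening: 0.1
```

Call:
{"op": "move_arm", "data": {"motion": "0.024 0.005 0 0;0.024 0.005 0 0;0.024 0.005 0 0"}}

```text
clock: 7.65
position: [556.2, -14.0, 99.8]
orientation: [-0.446, 0.446, 0.549, -0.549]
wrist_force: [-2.6, -1.1, -2.6]
opening: 0.8
```

Call:
{"op": "move_arm", "data": {"motion": "0.024 0.005 0 0;0.024 0.005 0 0;0.024 0.005 0 0"}}

```text
clock: 7.95
position: [556.8, -13.9, 99.8]
orientation: [-0.446, 0.446, 0.549, -0.549]
wrist_force: [-3.1, 0.0, -2.1]
opening: 0.8
```

Call:
{"op": "move_arm", "data": {"motion": "0.024 0.005 0 0;0.024 0.005 0 0;0.024 0.005 0 0"}}

```text
clock: 8.25
position: [557.4, -13.8, 99.8]
orientation: [-0.446, 0.446, 0.549, -0.549]
wrist_force: [-2.8, 0.2, -0.9]
opening: 0.2
```

Call:
{"op": "move_arm", "data": {"motion": "0.024 0.005 0 0;0.024 0.005 0 0;0.024 0.005 0 0"}}

```text
clock: 8.55
position: [558.0, -13.7, 99.8]
orientation: [-0.446, 0.446, 0.549, -0.549]
wrist_force: [-3.5, -0.1, -1.6]
opening: 0.3
```

Call:
{"op": "move_arm", "data": {"motion": "0.024 0.005 0 0;0.024 0.005 0 0;0.024 0.005 0 0"}}

```text
clock: 8.85
position: [558.6, -13.6, 99.8]
orientation: [-0.446, 0.446, 0.549, -0.549]
wrist_force: [-2.8, 0.6, -2.0]
opening: 0.4
```

Call:
{"op": "move_arm", "data": {"motion": "0.024 0.005 0 0;0.024 0.005 0 0;0.024 0.005 0 0"}}

```text
clock: 9.15
position: [559.1, -13.5, 99.8]
orientation: [-0.446, 0.446, 0.549, -0.549]
wrist_force: [-3.4, -0.1, -1.5]
opening: 0.5
```

Call:
{"op": "move_arm", "data": {"motion": "0.024 0.005 0 0;0.024 0.005 0 0;0.024 0.005 0 0"}}

```text
clock: 9.45
position: [559.8, -13.3, 99.8]
orientation: [-0.446, 0.446, 0.549, -0.549]
wrist_force: [-1.7, -0.3, -1.5]
opening: 0.9
```

Call:
{"op": "move_arm", "data": {"motion": "0.024 0.005 0 0;0.024 0.005 0 0;0.024 0.005 0 0"}}

```text
clock: 9.75
position: [560.4, -13.2, 99.8]
orientation: [-0.446, 0.446, 0.549, -0.549]
wrist_force: [-3.7, 0.9, -1.5]
opening: 0.4
```

Call:
{"op": "move_arm", "data": {"motion": "0.024 0.005 0 0;0.024 0.005 0 0;0.024 0.005 0 0"}}

```text
clock: 10.05
position: [561.0, -13.0, 99.8]
orientation: [-0.446, 0.446, 0.549, -0.549]
wrist_force: [-3.4, 0.3, -1.0]
opening: 0.3
```

Call:
{"op": "move_arm", "data": {"motion": "0.024 0.005 0 0;0.024 0.005 0 0;0.024 0.005 0 0"}}

```text
clock: 10.35
position: [561.6, -12.9, 99.8]
orientation: [-0.446, 0.446, 0.549, -0.549]
wrist_force: [-2.4, -0.1, -0.5]
opening: 0.0
```

Call:
{"op": "move_arm", "data": {"motion": "0.024 0.005 0 0;0.024 0.005 0 0;0.024 0.005 0 0"}}

```text
clock: 10.65
position: [562.2, -12.8, 99.8]
orientation: [-0.446, 0.446, 0.549, -0.549]
wrist_force: [-2.9, 1.1, -0.4]
opening: 0.4
```

Call:
{"op": "move_arm", "data": {"motion": "0.024 0.005 0 0;0.024 0.005 0 0;0.024 0.005 0 0"}}

```text
clock: 10.95
position: [562.8, -12.7, 99.8]
orientation: [-0.446, 0.446, 0.549, -0.549]
wrist_force: [-2.9, 0.1, -0.3]
opening: 0.5
```

Call:
{"op": "move_arm", "data": {"motion": "0.024 0.005 0 0;0.024 0.005 0 0;0.024 0.005 0 0"}}

```text
clock: 11.25
position: [563.3, -12.6, 99.8]
orientation: [0.446, -0.446, -0.549, 0.549]
wrist_force: [-3.9, 1.0, -0.9]
opening: 0.6
```

Call:
{"op": "move_arm", "data": {"motion": "0.024 0.005 0 0;0.024 0.005 0 0;0.024 0.005 0 0"}}

```text
clock: 11.55
position: [563.9, -12.4, 99.8]
orientation: [-0.446, 0.446, 0.549, -0.549]
wrist_force: [-3.1, 0.1, 0.1]
opening: 0.4
```

Call:
{"op": "move_arm", "data": {"motion": "0.024 0.005 0 0;0.024 0.005 0 0;0.024 0.005 0 0"}}

```text
clock: 11.85
position: [564.6, -12.3, 99.8]
orientation: [-0.446, 0.446, 0.549, -0.549]
wrist_force: [-3.7, -0.4, 0.0]
opening: 0.4
```

Call:
{"op": "move_arm", "data": {"motion": "0.024 0.005 0 0;0.024 0.005 0 0;0.024 0.005 0 0"}}

```text
clock: 12.15
position: [565.2, -12.2, 99.8]
orientation: [-0.446, 0.446, 0.549, -0.549]
wrist_force: [-2.3, 1.1, 0.3]
opening: 0.2
```

Call:
{"op": "move_arm", "data": {"motion": "0.024 0.005 0 0;0.024 0.005 0 0;0.024 0.005 0 0"}}

```text
clock: 12.45
position: [565.8, -12.1, 99.8]
orientation: [-0.446, 0.446, 0.549, -0.549]
wrist_force: [-2.5, 0.6, 0.3]
opening: 0.4
```

Call:
{"op": "move_arm", "data": {"motion": "0.024 0.005 0 0;0.024 0.005 0 0;0.024 0.005 0 0"}}

```text
clock: 12.75
position: [566.4, -12.0, 99.8]
orientation: [-0.446, 0.446, 0.549, -0.549]
wrist_force: [-3.4, 1.0, 0.5]
opening: 0.9
```

Call:
{"op": "move_arm", "data": {"motion": "0.024 0.005 0 0;0.024 0.005 0 0;0.024 0.005 0 0"}}

```text
clock: 13.05
position: [567.0, -11.8, 99.8]
orientation: [-0.446, 0.446, 0.549, -0.549]
wrist_force: [-4.2, 1.5, -0.1]
opening: 0.4
```

Call:
{"op": "move_arm", "data": {"motion": "0.024 0.005 0 0;0.024 0.005 0 0;0.024 0.005 0 0"}}

```text
clock: 13.35
position: [567.6, -11.7, 99.8]
orientation: [-0.446, 0.446, 0.549, -0.549]
wrist_force: [-3.9, 0.4, 0.5]
opening: 0.7
```

Call:
{"op": "move_arm", "data": {"motion": "0.02 0.004 0 0;0.02 0.004 0 0;0.02 0.004 0 0"}}

```text
clock: 13.65
position: [568.1, -11.6, 99.8]
orientation: [-0.446, 0.446, 0.549, -0.549]
wrist_force: [-3.6, 0.7, 0.7]
opening: 0.5
```

Call:
{"op": "move_arm", "data": {"motion": "0.02 0.004 0 0;0.02 0.004 0 0;0.02 0.004 0 0"}}

```text
clock: 13.95
position: [568.5, -11.5, 99.8]
orientation: [-0.446, 0.446, 0.549, -0.549]
wrist_force: [-3.5, 2.1, 0.1]
opening: 0.5
```

Call:
{"op": "move_arm", "data": {"motion": "0.02 0.004 0 0;0.02 0.004 0 0;0.02 0.004 0 0"}}

```text
clock: 14.25
position: [568.9, -11.4, 99.8]
orientation: [0.446, -0.446, -0.549, 0.549]
wrist_force: [-4.1, 2.0, 1.1]
opening: 0.5
```

Call:
{"op": "move_arm", "data": {"motion": "0.02 0.004 0 0;0.02 0.004 0 0;0.02 0.004 0 0"}}

```text
clock: 14.55
position: [569.2, -11.4, 99.8]
orientation: [0.446, -0.445, -0.549, 0.549]
wrist_force: [-4.6, 2.2, 1.2]
opening: 0.2
```

Call:
{"op": "move_arm", "data": {"motion": "0.016 0.003 0 0;0.016 0.003 0 0;0.016 0.003 0 0"}}

```text
clock: 14.85
position: [569.3, -11.3, 99.8]
orientation: [0.446, -0.445, -0.549, 0.549]
wrist_force: [-6.8, 1.4, 3.0]
opening: 0.8
```

Stop felt (−6.8 N and climbing), so I back off and let the drawer follow.

Call:
{"op": "move_arm", "data": {"motion": "-0.1 -0.021 0 0;-0.3 -0.063 0 0;-0.6 -0.126 0 0;-0.9 -0.19 0 0;-1.2 -0.25 0 0;-1.5 -0.315 0 0;-1.8 -0.38 0 0;-2.1 -0.44 0 0;-2.4 -0.505 0 0;-2.7 -0.57 0 0;-3 -0.63 0 0;-3.3 -0.695 0 0;-3.6 -0.76 0 0;-3.9 -0.82 0 0;-4.2 -0.885 0 0;-4.5 -0.945 0 0;-4.8 -1.01 0 0;-4.8 -1.01 0 0;-4.8 -1.01 0 0;-4.8 -1.01 0 0"}}

```text
clock: 16.85
position: [450.4, -36.5, 99.9]
orientation: [-0.445, 0.446, 0.549, -0.549]
wrist_force: [0.2, 0.1, -0.5]
opening: 0.5
```

```bash
python3 - <<'E'
from h import *
f=arm.grab_frame("top");s=arm.grab_frame("scene")
cv2.imwrite("pics/t3.png",np.hstack([cv2.resize(np.ascontiguousarray(f["pixels"][150:350,220:420,::-1]),None,fx=2,fy=2),cv2.resize(np.ascontiguousarray(s["pixels"][120:320,200:400,::-1]),None,fx=2,fy=2)]))
E
```

```text
(no output)
```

View pics/t3.png

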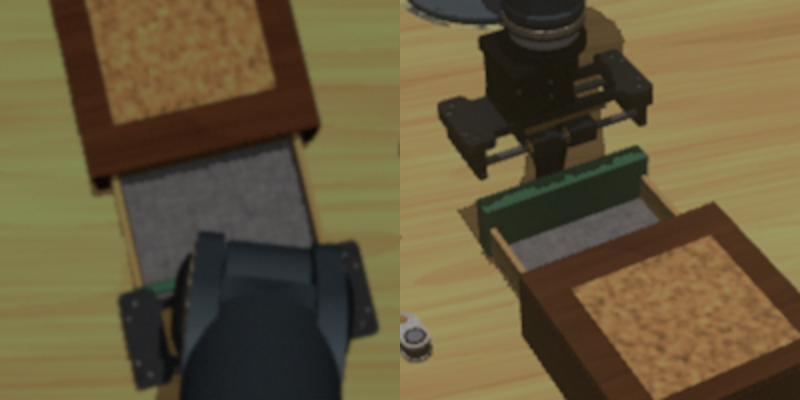

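The drawer stands open and the closed fingers are clear of its front. Next I lift and go above the loupe with the jaws about 52 mm apart.

Call:
{"op": "move_arm", "data": {"motion": "0 0 1.5 0;0 0 3 0;0 -1.5 3 0;0.2 -3 3 -0.3;0.3 -4.5 3 -0.6;0.4 -6 3 -0.65;0.5 -7.5 3 -0.65;0.6 -9 3 -0.65;0.66 -10 3 -0.65;0.66 -10.34 3 -0.65;0.66 -10.34 3 -0.65;0.66 -10.34 3 -0.65;0.66 -10.34 3 -0.65", "gripper": -0.2}}

```text
clock: 18.25
position: [466.7, -293.0, 174.6]
orientation: [-0.464, 0.463, 0.534, -0.534]
wrist_force: [-0.1, -0.4, 1.0]
opening: 52.1
```

```bash
python3 - <<'E'
from h import *
f=arm.grab_frame("top");s=arm.grab_frame("scene")
cv2.imwrite("pics/t4.png",np.hstack([cv2.resize(np.ascontiguousarray(f["pixels"][200:400,360:560,::-1]),None,fx=2,fy=2),cv2.resize(np.ascontiguousarray(s["pixels"][120:320,60:260,::-1]),None,fx=2,fy=2)]))
# drawer green top now
hsv=cv2.cvtColor(f["pixels"],cv2.COLOR_RGB2HSV)
m=((hsv[...,0]>60)&(hsv[...,0]<90)&(hsv[...,1]>100)).astype(np.uint8);m[:200]=0;m[330:]=0;m[:,:260]=0;m[:,410:]=0
cs,_=cv2.findContours(m,0,1);k=max(cs,key=cv2.contourArea);b=cv2.boxPoints(cv2.minAreaRect(k))
Q=[ray(f,u,v,67) for u,v in b];print(np.round(b),np.round(Q),np.mean(Q,0))
E
```

```text
[[286. 295.]
 [385. 271.]
 [387. 283.]
 [289. 306.]] [[ 473.   56.   67.]
 [ 508. -110.   67.]
 [ 489. -114.   67.]
 [ 453.   51.   67.]] [480.86511302 -29.20059244  67.        ]
```

View pics/t4.png

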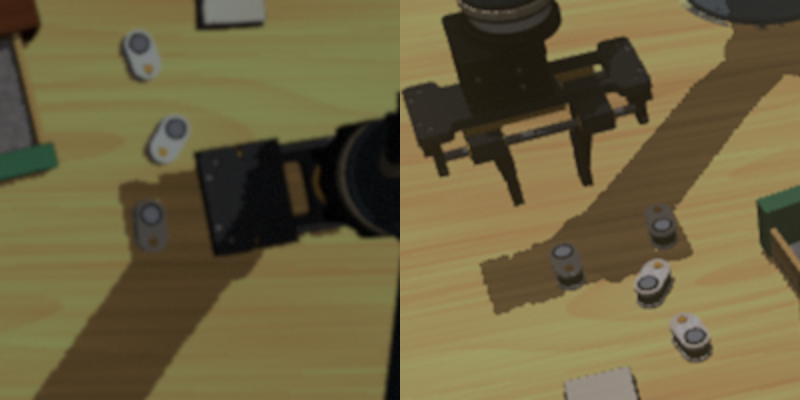

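The open fingers are above the loupe at scene crop (567,262), which is the rightmost one. Measured drawer travel is 88 mm. Descending to grip.

Call:
{"op": "move_arm", "data": {"motion": "0 -0.08 -1.5 0;0 -0.08 -2.8 0;0 -0.08 -3.5 0;0 -0.08 -3.8 0;0 -0.08 -4 0;0 -0.08 -4.04 0;0 -0.08 -4.04 0;0 -0.08 -4.04 0"}}

```text
clock: 19.15
position: [467.0, -297.3, 74.7]
orientation: [-0.463, 0.465, 0.534, -0.533]
wrist_force: [0.0, 0.9, -0.7]
opening: 52.4
```

```bash
python3 - <<'E'
from h import *
s=arm.grab_frame("scene")
cv2.imwrite("pics/t5.png",cv2.resize(np.ascontiguousarray(s["pixels"][180:320,80:240,::-1]),None,fx=4,fy=4))
E
```

```text
(no output)
```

View pics/t5.png

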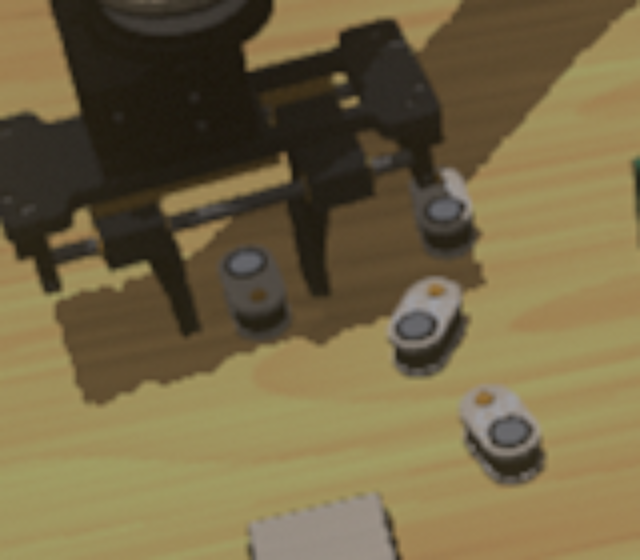

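The fingers straddle the loupe: tips at crop (190,325) and (320,290), loupe between them at about (255,300). Closing, then a small lift.

Call:
{"op": "move_arm", "data": {"motion": "0 0 0 0;0 0 0 0;0 0 0 0;0 0 0 0;0 0 0 0;0 0 0 0;0 0 0 0;0 0 0 0", "gripper": 1}}

```text
clock: 20.0
position: [466.4, -296.9, 73.8]
orientation: [-0.464, 0.464, 0.534, -0.533]
wrist_force: [-0.5, 0.4, 1.9]
opening: 25.8
```

Call:
{"op": "move_arm", "data": {"motion": "0 0 0.3 0;0 0 0.8 0;0 0 1.6 0;0 0 2.6 0;0 0 3.6 0;0 0 4 0;0 0 4 0;0 0 4 0"}}

```text
clock: 20.8
position: [466.1, -296.7, 173.4]
orientation: [0.464, -0.464, -0.534, 0.534]
wrist_force: [-0.5, -0.4, -0.4]
opening: 25.4
```

```bash
python3 - <<'E'
from h import *
s=arm.grab_frame("scene")
cv2.imwrite("pics/t6.png",cv2.resize(np.ascontiguousarray(s["pixels"][140:320,60:260,::-1]),None,fx=4,fy=4)[:600])
E
```

```text
(no output)
```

View pics/t6.png

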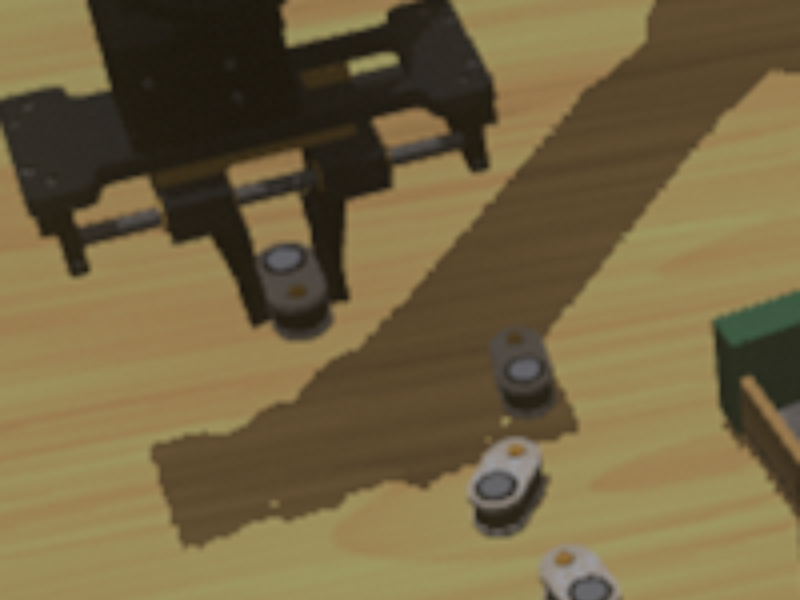

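Loupe is held, level (opening 25.4). Carrying it over the drawer.

Call:
{"op": "move_arm", "data": {"motion": "0.1 0.5 0 0;0.3 1.5 0 0.1;0.5 2.7 0 0.3;0.8 3.9 0 0.5;1.1 5.1 0 0.65;1.4 6.3 0 0.65;1.8 7.5 0 0.65;2.1 8.7 0 0.65;2.4 9.8 0 0.65;2.6 10.6 0 0.65;2.72 11 0 0.65;2.72 11.1 0 0.65;2.72 11.1 0 0.65;2.72 11.1 0 0.65;2.72 11.1 -0.5 0.65;2.72 11.1 -1.2 0.65;2.72 11.1 -1.8 0.65;2.72 11.1 -2.2 0.65;2.72 11.1 -2.2 0.65;2.72 11.1 -2.2 0.65"}}

```text
clock: 22.85
position: [534.5, -19.9, 118.7]
orientation: [0.446, -0.446, -0.549, 0.549]
wrist_force: [0.4, -1.0, 0.1]
opening: 25.7
```

```bash
python3 - <<'E'
from h import *
f=arm.grab_frame("top");s=arm.grab_frame("scene")
cv2.imwrite("pics/t7.png",np.hstack([cv2.resize(np.ascontiguousarray(f["pixels"][150:350,220:420,::-1]),None,fx=2,fy=2),cv2.resize(np.ascontiguousarray(s["pixels"][120:320,200:400,::-1]),None,fx=2,fy=2)]))
E
```

```text
(no output)
```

View pics/t7.png

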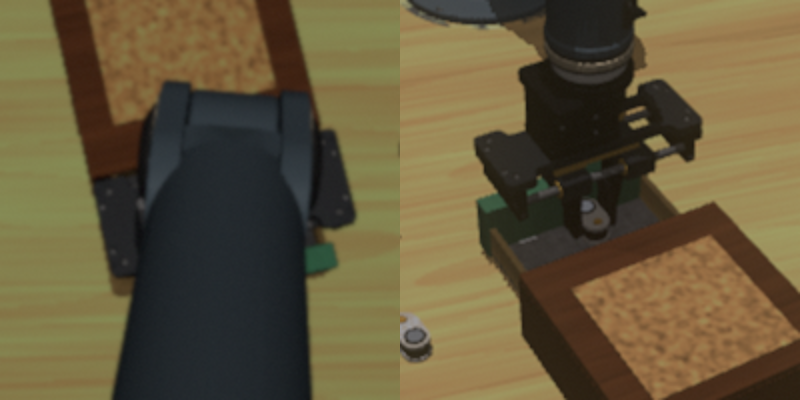

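The loupe is over the drawer floor, between the walls. Lowering to just above touch.

Call:
{"op": "move_arm", "data": {"motion": "0 0 -0.3 0;0 0 -0.6 0;0 0 -0.8 0;0 0 -0.9 0;0 0 -1 0;0 0 -1 0;0 0 -1 0"}}

```text
clock: 23.65
position: [534.5, -19.5, 93.8]
orientation: [-0.446, 0.446, 0.549, -0.549]
wrist_force: [0.3, -0.7, -0.9]
opening: 25.2
```

Call:
{"op": "move_arm", "data": {"motion": "0 0 -0.04 0;0 0 -0.04 0;0 0 -0.04 0"}}

```text
clock: 23.95
position: [534.4, -19.5, 92.9]
orientation: [-0.446, 0.446, 0.549, -0.549]
wrist_force: [0.3, -0.5, -0.6]
opening: 25.8
```

Call:
{"op": "move_arm", "data": {"motion": "0 0 -0.04 0;0 0 -0.04 0;0 0 -0.04 0"}}

```text
clock: 24.25
position: [534.4, -19.5, 91.7]
orientation: [0.446, -0.446, -0.549, 0.549]
wrist_force: [-0.2, 0.3, -0.2]
opening: 25.7
```

Call:
{"op": "move_arm", "data": {"motion": "0 0 -0.03 0;0 0 -0.03 0;0 0 -0.03 0"}}

```text
clock: 24.55
position: [534.4, -19.5, 91.0]
orientation: [0.446, -0.446, -0.549, 0.549]
wrist_force: [0.5, 0.4, -0.4]
opening: 25.7
```

Within about a millimetre of the floor. Releasing.

Call:
{"op": "move_arm", "data": {"motion": "0 0 0 0;0 0 0 0;0 0 0 0;0 0 0 0;0 0 0 0;0 0 0 0", "gripper": 0}}

```text
clock: 25.15
position: [534.4, -19.5, 91.0]
orientation: [-0.446, 0.446, 0.549, -0.549]
wrist_force: [0.6, 0.1, -0.8]
opening: 43.1
```

Call:
{"op": "move_arm", "data": {"motion": "0 0 0.5 0;0 0 1.2 0;0 0 2 0;0 0 2.8 0;-0.5 0 3 0;-1.5 -0.2 3 0;-2.8 -0.5 3 0;-3.6 -0.7 3 0;-3.6 -0.7 3 0;-3.6 -0.7 3 0"}}

```text
clock: 26.15
position: [444.1, -36.9, 166.2]
orientation: [-0.446, 0.446, 0.549, -0.549]
wrist_force: [0.5, -0.5, 0.5]
opening: 43.5
```

```bash
python3 - <<'E'
from h import *
f=arm.grab_frame("top");s=arm.grab_frame("scene")
cv2.imwrite("pics/t8.png",np.hstack([cv2.resize(np.ascontiguousarray(f["pixels"][150:350,220:420,::-1]),None,fx=2,fy=2),cv2.resize(np.ascontiguousarray(s["pixels"][120:320,200:400,::-1]),None,fx=2,fy=2)]))
E
```

```text
(no output)
```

View pics/t8.png

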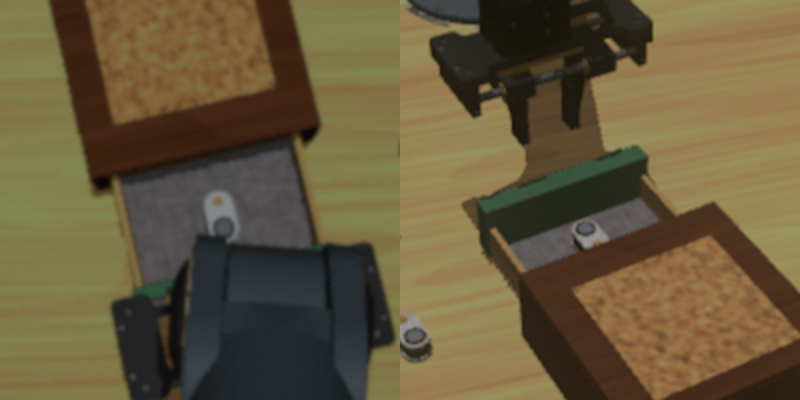

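The loupe lies on the grey floor near the drawer's middle (top crop (220,213)), and the fingers are clear. Closing the fingers and lowering in front of the face.

Call:
{"op": "move_arm", "data": {"motion": "0 0 -0.5 0;0 0 -1.3 0;0 0 -2.2 0;0 0 -2.64 0;0 0 -2.64 0;0 0 -2.64 0;0 0 -2.64 0", "gripper": 1}}

```text
clock: 26.95
position: [445.2, -37.0, 100.8]
orientation: [-0.445, 0.446, 0.549, -0.549]
wrist_force: [-0.5, 0.1, -1.1]
opening: 1.5
```

Call:
{"op": "move_arm", "data": {"motion": "0.12 0.025 0 0;0.24 0.05 0 0;0.36 0.076 0 0;0.48 0.1 0 0;0.6 0.126 0 0;0.72 0.151 0 0;0.84 0.177 0 0;0.96 0.2 0 0;1.08 0.227 0 0;1.2 0.25 0 0;1.2 0.25 0 0"}}

```text
clock: 28.05
position: [475.0, -30.5, 100.0]
orientation: [-0.445, 0.446, 0.549, -0.549]
wrist_force: [0.3, -0.1, -0.6]
opening: 0.5
```

Call:
{"op": "move_arm", "data": {"motion": "0.14 0.03 0 0;0.28 0.059 0 0;0.42 0.088 0 0;0.56 0.118 0 0;0.7 0.147 0 0;0.84 0.177 0 0;0.98 0.206 0 0;1.12 0.235 0 0;1.26 0.265 0 0;1.4 0.295 0 0;1.54 0.324 0 0;1.68 0.353 0 0;1.82 0.383 0 0;1.96 0.412 0 0;2.1 0.441 0 0;2.24 0.47 0 0;2.38 0.5 0 0;2.52 0.53 0 0;2.66 0.559 0 0;2.66 0.559 0 0"}}

```text
clock: 30.05
position: [541.9, -16.7, 100.2]
orientation: [-0.445, 0.446, 0.549, -0.549]
wrist_force: [-2.8, 0.7, 0.3]
opening: 0.7
```

```bash
python3 - <<'E'
from h import *
f=arm.grab_frame("top");s=arm.grab_frame("scene")
cv2.imwrite("pics/t9.png",np.hstack([cv2.resize(np.ascontiguousarray(f["pixels"][150:350,220:420,::-1]),None,fx=2,fy=2),cv2.resize(np.ascontiguousarray(s["pixels"][120:320,200:400,::-1]),None,fx=2,fy=2)]))
E
```

View pics/t9.png

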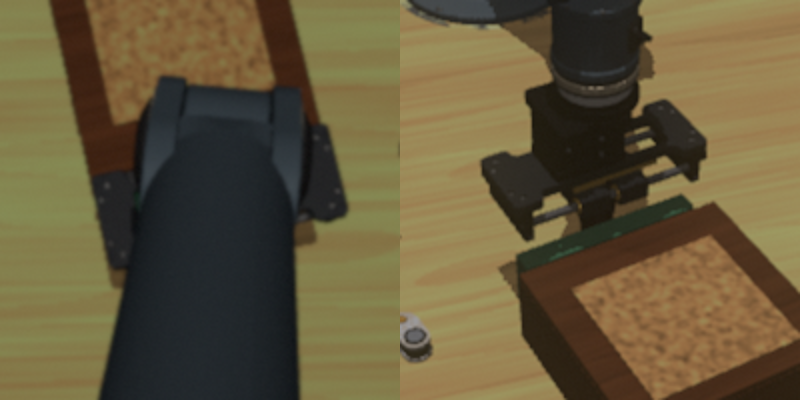

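Call:
{"op": "move_arm", "data": {"motion": "0.04 0.008 0 0;0.08 0.017 0 0;0.12 0.025 0 0;0.16 0.034 0 0;0.2 0.042 0 0;0.24 0.05 0 0;0.28 0.059 0 0;0.32 0.067 0 0;0.36 0.076 0 0;0.36 0.076 0 0;0.36 0.076 0 0"}}

```text
clock: 31.25
position: [550.2, -15.1, 100.1]
orientation: [-0.446, 0.446, 0.549, -0.549]
wrist_force: [-2.9, -0.9, 1.8]
opening: 0.5
```

Call:
{"op": "move_arm", "data": {"motion": "0.024 0.005 0 0;0.024 0.005 0 0;0.024 0.005 0 0"}}

```text
clock: 31.55
position: [550.5, -15.0, 100.0]
orientation: [0.446, -0.446, -0.549, 0.549]
wrist_force: [-1.6, -1.3, 1.3]
opening: 0.1
```

Call:
{"op": "move_arm", "data": {"motion": "0.024 0.005 0 0;0.048 0.01 0 0;0.048 0.01 0 0;0.048 0.01 0 0"}}

```text
clock: 31.95
position: [551.8, -14.7, 100.0]
orientation: [0.446, -0.446, -0.549, 0.549]
wrist_force: [-1.7, -2.0, 0.7]
opening: 0.2
```

Call:
{"op": "move_arm", "data": {"motion": "0.024 0.005 0 0;0.024 0.005 0 0;0.024 0.005 0 0"}}

```text
clock: 32.25
position: [552.3, -14.5, 100.0]
orientation: [0.446, -0.446, -0.549, 0.549]
wrist_force: [-1.5, -1.8, 1.0]
opening: 0.5
```

Call:
{"op": "move_arm", "data": {"motion": "0.024 0.005 0 0;0.024 0.005 0 0;0.024 0.005 0 0"}}

```text
clock: 32.55
position: [552.9, -14.3, 99.9]
orientation: [0.446, -0.446, -0.549, 0.549]
wrist_force: [-2.3, -2.7, -0.5]
opening: 0.7
```

Call:
{"op": "move_arm", "data": {"motion": "0.024 0.005 0 0;0.024 0.005 0 0;0.024 0.005 0 0"}}

```text
clock: 32.85
position: [553.5, -14.2, 99.9]
orientation: [0.446, -0.446, -0.549, 0.549]
wrist_force: [-2.4, -2.2, -0.2]
opening: 0.6
```

Call:
{"op": "move_arm", "data": {"motion": "0.024 0.005 0 0;0.024 0.005 0 0;0.024 0.005 0 0"}}

```text
clock: 33.15
position: [554.1, -14.0, 100.0]
orientation: [-0.446, 0.446, 0.549, -0.549]
wrist_force: [-2.3, -2.5, -1.2]
opening: 0.6
```

Call:
{"op": "move_arm", "data": {"motion": "0.024 0.005 0 0;0.024 0.005 0 0;0.024 0.005 0 0"}}

```text
clock: 33.45
position: [554.7, -13.8, 100.0]
orientation: [0.446, -0.446, -0.549, 0.549]
wrist_force: [-2.2, -2.2, -1.0]
opening: 0.4
```

Call:
{"op": "move_arm", "data": {"motion": "0.024 0.005 0 0;0.024 0.005 0 0;0.024 0.005 0 0"}}

```text
clock: 33.75
position: [555.3, -13.7, 100.0]
orientation: [-0.446, 0.446, 0.549, -0.549]
wrist_force: [-1.7, -1.0, -1.7]
opening: 0.1
```

Call:
{"op": "move_arm", "data": {"motion": "0.024 0.005 0 0;0.024 0.005 0 0;0.024 0.005 0 0"}}

```text
clock: 34.05
position: [555.9, -13.5, 100.0]
orientation: [-0.446, 0.446, 0.549, -0.549]
wrist_force: [-2.6, -2.3, -1.0]
opening: 0.6
```

Call:
{"op": "move_arm", "data": {"motion": "0.024 0.005 0 0;0.024 0.005 0 0;0.024 0.005 0 0"}}

```text
clock: 34.35
position: [556.5, -13.4, 100.0]
orientation: [-0.446, 0.446, 0.549, -0.549]
wrist_force: [-3.0, -2.4, -2.5]
opening: 0.6
```

Call:
{"op": "move_arm", "data": {"motion": "0.024 0.005 0 0;0.024 0.005 0 0;0.024 0.005 0 0"}}

```text
clock: 34.65
position: [557.1, -13.3, 100.0]
orientation: [-0.446, 0.446, 0.549, -0.549]
wrist_force: [-2.6, -1.3, -0.9]
opening: 0.6
```

Call:
{"op": "move_arm", "data": {"motion": "0.024 0.005 0 0;0.024 0.005 0 0;0.024 0.005 0 0"}}

```text
clock: 34.95
position: [557.7, -13.1, 100.0]
orientation: [-0.446, 0.446, 0.549, -0.549]
wrist_force: [-3.6, -0.3, -1.3]
opening: 0.5
```

Call:
{"op": "move_arm", "data": {"motion": "0.024 0.005 0 0;0.024 0.005 0 0;0.024 0.005 0 0"}}

```text
clock: 35.25
position: [558.3, -13.0, 100.0]
orientation: [-0.446, 0.446, 0.549, -0.549]
wrist_force: [-2.8, -1.8, -2.1]
opening: 0.9
```

Call:
{"op": "move_arm", "data": {"motion": "0.024 0.005 0 0;0.024 0.005 0 0;0.024 0.005 0 0"}}

```text
clock: 35.55
position: [558.9, -12.9, 100.0]
orientation: [-0.446, 0.446, 0.549, -0.549]
wrist_force: [-2.7, -1.4, -2.1]
opening: 0.3
```

Call:
{"op": "move_arm", "data": {"motion": "0.024 0.005 0 0;0.024 0.005 0 0;0.024 0.005 0 0"}}

```text
clock: 35.85
position: [559.5, -12.8, 100.0]
orientation: [-0.446, 0.446, 0.549, -0.549]
wrist_force: [-2.5, -1.9, -2.6]
opening: 0.2
```

Call:
{"op": "move_arm", "data": {"motion": "0.024 0.005 0 0;0.024 0.005 0 0;0.024 0.005 0 0"}}

```text
clock: 36.15
position: [560.1, -12.7, 100.0]
orientation: [-0.446, 0.446, 0.549, -0.549]
wrist_force: [-2.7, -0.7, -1.5]
opening: 0.6
```

Call:
{"op": "move_arm", "data": {"motion": "0.024 0.005 0 0;0.024 0.005 0 0;0.024 0.005 0 0"}}

```text
clock: 36.45
position: [560.8, -12.6, 100.0]
orientation: [-0.446, 0.446, 0.549, -0.549]
wrist_force: [-1.9, 0.2, -0.7]
opening: 0.3
```

Call:
{"op": "move_arm", "data": {"motion": "0.024 0.005 0 0;0.024 0.005 0 0;0.024 0.005 0 0"}}

```text
clock: 36.75
position: [561.3, -12.4, 100.0]
orientation: [-0.446, 0.446, 0.549, -0.549]
wrist_force: [-1.7, -1.7, -2.1]
opening: 0.4
```

Call:
{"op": "move_arm", "data": {"motion": "0.024 0.005 0 0;0.024 0.005 0 0;0.024 0.005 0 0"}}

```text
clock: 37.05
position: [561.9, -12.3, 100.0]
orientation: [-0.446, 0.446, 0.549, -0.549]
wrist_force: [-2.4, -0.9, -1.9]
opening: 0.4
```

Call:
{"op": "move_arm", "data": {"motion": "0.024 0.005 0 0;0.024 0.005 0 0;0.024 0.005 0 0"}}

```text
clock: 37.35
position: [562.4, -12.2, 100.0]
orientation: [0.446, -0.446, -0.549, 0.549]
wrist_force: [-4.0, 0.6, -1.4]
opening: 0.5
```

Call:
{"op": "move_arm", "data": {"motion": "0.02 0.004 0 0;0.02 0.004 0 0;0.02 0.004 0 0"}}

```text
clock: 37.65
position: [563.0, -12.0, 100.0]
orientation: [-0.446, 0.446, 0.549, -0.549]
wrist_force: [-2.2, -0.4, -2.0]
opening: 0.5
```

Call:
{"op": "move_arm", "data": {"motion": "0.024 0.005 0 0;0.024 0.005 0 0;0.024 0.005 0 0"}}

```text
clock: 37.95
position: [563.7, -11.9, 100.0]
orientation: [-0.446, 0.446, 0.549, -0.549]
wrist_force: [-2.9, 0.5, -2.0]
opening: 0.4
```

Call:
{"op": "move_arm", "data": {"motion": "0.024 0.005 0 0;0.024 0.005 0 0;0.024 0.005 0 0"}}

```text
clock: 38.25
position: [564.2, -11.8, 100.0]
orientation: [-0.446, 0.446, 0.549, -0.549]
wrist_force: [-3.1, 0.3, -1.5]
opening: 0.9
```

Call:
{"op": "move_arm", "data": {"motion": "0.024 0.005 0 0;0.024 0.005 0 0;0.024 0.005 0 0"}}

```text
clock: 38.55
position: [564.8, -11.7, 100.0]
orientation: [-0.446, 0.446, 0.549, -0.549]
wrist_force: [-3.4, -0.0, -2.0]
opening: 0.3
```

Call:
{"op": "move_arm", "data": {"motion": "0.024 0.005 0 0;0.024 0.005 0 0;0.024 0.005 0 0"}}

```text
clock: 38.85
position: [565.5, -11.6, 100.0]
orientation: [-0.446, 0.446, 0.549, -0.549]
wrist_force: [-3.7, 0.6, -2.0]
opening: 0.4
```

Call:
{"op": "move_arm", "data": {"motion": "0.024 0.005 0 0;0.024 0.005 0 0;0.024 0.005 0 0"}}

```text
clock: 39.15
position: [566.0, -11.5, 100.0]
orientation: [-0.446, 0.446, 0.549, -0.549]
wrist_force: [-3.4, 0.2, -2.0]
opening: 0.9
```

Call:
{"op": "move_arm", "data": {"motion": "0.024 0.005 0 0;0.024 0.005 0 0;0.024 0.005 0 0"}}

```text
clock: 39.45
position: [566.7, -11.3, 100.0]
orientation: [-0.446, 0.446, 0.549, -0.549]
wrist_force: [-2.7, 0.4, -1.3]
opening: 0.5
```

Call:
{"op": "move_arm", "data": {"motion": "0.02 0.004 0 0;0.02 0.004 0 0;0.02 0.004 0 0"}}

```text
clock: 39.75
position: [567.1, -11.3, 100.0]
orientation: [-0.446, 0.446, 0.549, -0.549]
wrist_force: [-4.3, 0.7, -2.9]
opening: 1.1
```

Call:
{"op": "move_arm", "data": {"motion": "0.02 0.004 0 0;0.02 0.004 0 0;0.02 0.004 0 0"}}

```text
clock: 40.05
position: [567.4, -11.2, 100.0]
orientation: [0.446, -0.445, -0.549, 0.549]
wrist_force: [-4.9, 0.3, -0.2]
opening: 0.5
```

Call:
{"op": "move_arm", "data": {"motion": "0.016 0.003 0 0;0.016 0.003 0 0;0.016 0.003 0 0"}}

```text
clock: 40.35
position: [567.5, -11.2, 100.0]
orientation: [0.446, -0.445, -0.549, 0.549]
wrist_force: [-5.5, 1.0, 1.5]
opening: 0.4
```

Call:
{"op": "move_arm", "data": {"motion": "0.016 0.003 0 0;0.016 0.003 0 0;0.016 0.003 0 0"}}

```text
clock: 40.65
position: [567.7, -11.1, 100.0]
orientation: [0.446, -0.445, -0.549, 0.549]
wrist_force: [-5.8, 1.7, 0.7]
opening: 0.2
```

Call:
{"op": "move_arm", "data": {"motion": "0.014 0.003 0 0;0.014 0.003 0 0;0.014 0.003 0 0"}}

```text
clock: 40.95
position: [567.8, -11.1, 100.0]
orientation: [0.446, -0.445, -0.548, 0.549]
wrist_force: [-6.2, 0.6, 2.4]
opening: 0.7
```

The end stop is felt again (−6.2 N, position stalling). I back off and check.

Call:
{"op": "move_arm", "data": {"motion": "-0.1 -0.021 0 0;-0.2 -0.042 0 0;-0.4 -0.084 0 0;-0.6 -0.126 0 0;-0.8 -0.17 0 0;-1 -0.21 0 0;-1.3 -0.27 0 0;-1.7 -0.36 0 0;-2.2 -0.46 0 0;-2.8 -0.59 0 0;-3.4 -0.71 0 0;-4 -0.84 0 0;-4.6 -0.97 0 0;-4.6 -0.97 1 0;-4.6 -0.97 2.5 0;-4.6 -2.5 4 0;-4.6 -4.5 4 0;-4.6 -6.5 4 0;-4.6 -7.5 4 0;-4.6 -7.5 4 0"}}

```text
clock: 42.95
position: [452.2, -203.1, 200.4]
orientation: [0.447, -0.449, -0.547, 0.548]
wrist_force: [-1.6, 0.1, -0.2]
opening: 0.2
```

```bash
python3 - <<'E'
from h import *
f=arm.grab_frame("top");s=arm.grab_frame("scene")
cv2.imwrite("pics/t10.png",np.hstack([f["pixels"][100:350,100:500,::-1],s["pixels"][120:370,180:580,::-1]]))
hsv=cv2.cvtColor(f["pixels"],cv2.COLOR_RGB2HSV)
m=((hsv[...,0]>60)&(hsv[...,0]<90)&(hsv[...,1]>100)).astype(np.uint8);m[:200]=0;m[330:]=0;m[:,:260]=0;m[:,410:]=0
cs,_=cv2.findContours(m,0,1);k=max(cs,key=cv2.contourArea);b=cv2.boxPoints(cv2.minAreaRect(k))
Q=[ray(f,u,v,67) for u,v in b];print(np.mean(Q,0), "start 566.76 -11.17");print(arm.get_obs()["clock"],arm.get_obs()["wrist_force"])
E
```

```text
[566.7203191  -11.12918971  67.        ] start 566.76 -11.17
43.05 [0.65649988 0.95002006 0.62345596]
```

View pics/t10.png

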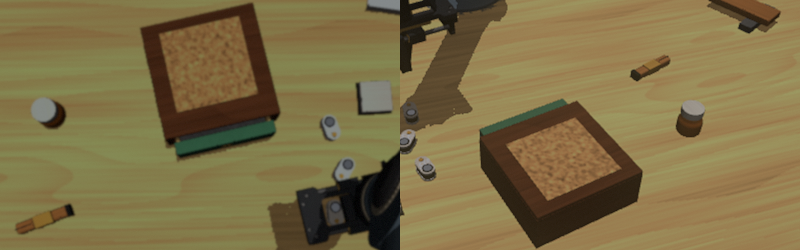

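The drawer is latched shut: its front sits within 0.1 mm of the starting place in the picture. The jar, clamp and block look untouched and the arm is clear, so I'm handing in.

```bash
python3 -c "
from rig import arm
print(arm.hand_in())"
```

```text
the job is handed in; nothing more can be done
None
```

The loupe is in the drawer, the drawer is latched shut, and the job is handed in at about 43 s of the 67 s allowed; no verdict was reported.

- **Opening:** I pressed the drawer face in small steps until the force climbed to about 7 N. When I withdrew, the drawer sprang out about 88 mm, measured in the top view.
- **Placing:** I picked the loupe farthest to the robot's right, lowered it to within about a millimetre of the drawer floor and let go. The picture after release showed it lying near the middle of the floor.
- **Closing:** I pushed the drawer in slowly until the end stop was felt at about 6 N and let go. That is just under the suggested 7–9 N, but the position had stalled.

**Last checks:**
- The drawer front is within 0.1 mm of its starting place in the top view, and it stayed there with the arm away.
- The jar, clamp and block look unmoved. I checked these by eye and did not measure them.
- The highest press reading was about 7 N. Force was only read at the end of each move.
- The loupe could not be seen once the drawer was shut. That it lies at rest there rests on the picture taken before closing.
- No check failed. The two cameras differed by up to about 5 mm on the loupe's position, which the wide jaw opening covered.

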